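# Feed a pipe stub over the rocker and through the flap

## Robot

A 6-joint arm with a two-finger parallel gripper is mounted at the origin on the work surface. World frame = base frame: x ahead of the robot, y to its left, z up, the work surface at z = 0. Lengths are in m, angles in rad, forces in N, time in s.
With the tool pointing down it reaches from about 0.325 to 0.75 m from the base axis. Payload 7.6 kg.
Tool frame: the origin (TCP) lies midway between the tips of the shut fingers; the grasp point (between the pads) lies 19 mm behind it (r.pinch_z is the z of the grasp point in the tool frame, in m); z points along the fingers, y is the direction in which the jaws open and shut (so a half turn about z gives the same grasp; the last joint's range is limited). The gripper opens to 85 mm and grips with 20 to 120 N. Pads are 22 mm wide; open, the fingers measure 114 mm over their backs; the gripper's body (76 mm by 85 mm) begins 54 mm behind the grasp point. The pads swing forward as they close: fully open they stand 13 mm farther back than shut.
Start: joints at [-1.277, 0.052, 1.401, -0, 1.689, -0.07], TCP at [0.187, -0.491, 0.231] pointing down, gripper open.
Joint ranges: [-2.9, 2.9], [-0.91, 2.17], [0.12, 2.37], [-1.06, 4.2], [0.26, 2.73], [-2.93, 2.93]. Speed limits (rad/s): [2.57, 2.57, 3.01, 3.14, 3.14, 3.14].

## Interface

Orientations are given as a unit quaternion [x, y, z, w].
In Python, from bench import r gives the robot as it stands. Calls block until the motion is done:
- r.move_pose(position, orientation): joint-space move of the TCP to a pose.
- r.move_straight(position, attitude=None, v=0.15, f_stop=None): straight line of the TCP; attitude=None keeps the orientation; v is the mean speed in m/s. With f_stop (N) it stops when the force on the tool has changed by that much, and returns True; else False.
- r.move_j(angles): joint-space move.
- r.open() and r.clamp(): open the fingers fully, or close them until they stop; the grip force is fixed at half the most.
- r.hold(seconds).
- r.ik(position, orientation): joint angles nearest the present ones, or None.
- r.get_state(): the state.
- r.grab_frame(name): name is "scene" or "top" or "wrist"; returns a dict with "color" (480x640x3 uint8, red, green, blue), "fx", "fy", "cx", "cy" (pixels), "position" and "rotation" of the camera in the world. Camera axes: x right, y up, looking along -z (the intrinsics and any distortion apply to the point x, -y, -z); pixel columns grow to the right and rows downward; lengths in m; the calibration is good to about 2 mm. The wrist camera is an equidistant fisheye: a pixel r from the principal point sees the ray r / f radians off the axis. A picture is of the moment at which its call begins. There is no depth.
A pose or a line that the arm cannot do raises r.IKError and nothing moves.
- r.close_job(): hands the job in, once; it reports no verdict.
The state is a dict: "time": time; "joint_pos": joint angles; "qd": joint speeds; "effort": joint torques, N m; "eef_pos": TCP position; "tcp_rot": TCP orientation; "force": force on the tool from outside, world axes, zero at the start; "ft_torque": the same for the moment, N m; "opening": finger opening in m.
Only numpy, scipy, OpenCV 4.12 (cv2) and the standard library are available. Lean on these libraries where they do the work, as an engineer would, in place of code of your own. Each camera call takes 0.05 s, during which the arm holds its last target.

## Task

Pick up the stout pipe stub from its V cradle and set it gently crosswise on the rocker tray of the feeder, so that once let go its own weight tips the tray and it rolls down to the flap; do not press the tray down by hand. When the tray has swung back up and the pipe waits at the flap, push the pipe through the sprung flap into the covered box so that the flap shuts behind it. Leave the slim bar, the spanner and the square plates where they are.

Things in the scene. Friction and masses are not known exactly. Their poses are not given: they have to be found in the camera images.
- pipe: Steel pipe stub, open recessed ends, 34 mm outside diameter, 90 mm long, about 0.22 kg (varies by about a quarter), lying level in one of two V cradles. Origin at its middle, on its axis; own x runs along its axis. Its axis starts 48 mm above the bench. A gap of 65 mm between the two V supports lets fingers straddle its middle. It can roll and turn about its axis.
- bar: Bystander: slim solid round bar, 20 mm diameter, 125 mm long, dark, in the other cradle. Origin at its middle. Leave it there.
- cradle_a: Fixed grey cradle that holds the pipe: base 100 x 56 x 5 mm with two V supports (each 7 mm thick, 36 mm either side of the middle along own x, tops 42 mm above the bench, 37 mm across). Origin under its middle, x along the pipe.
- cradle_b: Fixed cradle of the same shape that holds the slim bar.
- station: Fixed feeder, base plate 376 x 136 mm: rocker tray, sloping landing, then a low box with a sprung flap in front and a clear cover. Origin on the bench right below the tray's pivot; own x points the way the pipe travels (tray to flap to box), y across, z up. Along x in mm: counterweight from -60, pivot 0 (100 high), tray nose 75, landing 80 to 184, flap 190, box to 312.
- landing_top (a point): Upper edge of the landing, on its surface, mid-width: 80 mm along feeder x, 64 mm high. The landing slopes down 0.2 rad to the flap; 114 mm wide inside, between cheeks whose tops are 80 mm high. The pipe waiting at the flap has its axis at about x = 173 mm, 63 mm high.
- box_in (a point): Centre of the box's inner floor, 251 mm along feeder x, 8 mm high; inside, it reaches from x = 183 to 308 mm and is 114 mm wide. Clear cover: top 93 mm high. The landing ends at a sill edge at x = 184 mm: a pipe pushed until its axis is at about 202 to 207 mm goes over it and drops in by itself, with the pusher still in front of the lintel, which begins at x = 192 mm.
- tray_seat (a point): Point on the tray's floor, mid-width, over which the pipe's axis stands (17 mm up) when the pipe touches the two rear stops; at rest 29 mm ahead of the pivot, 104 mm high, axes as the feeder's. Floor: two strips 32 to 53 mm either side of the middle, a 64 mm open slot for fingers between them and between the 26 mm stops. Pipe goes along feeder y, within 7 mm of mid-width.
- tray (a joint): Rocker tray hinge, rad: 0 = empty, held nose-up by 0.14 rad by its counterweight (balance about 0.03 N m); grows as the nose goes down; 0.56 = fully tipped. The pipe's weight on the seat is enough to tip it in about half a second, and the empty tray swings back by itself in about a second.
- flap (a joint): Flap hinge, rad: 0 = shut, grows as it swings into the box, 1.5 = fully in. A spring holds it shut (a waiting pipe may lean it in by up to 0.1); the pipe needs a push of roughly 5 to 12 N. Steel plate 108 mm wide, 32 mm tall, hung from a hinge 86 mm above the bench at feeder x = 191.
- flap_sill (a point): Point at the outer face of the shut flap, mid-width, at the height of the landing's end (42 mm above the bench).
- wrench: Bystander: steel spanner, 200 mm, lying on the bench.
- plate1: Bystander: steel square plate 50 x 50 x 6 mm with a hole.
- plate2: Bystander: a second such plate.
Things that resemble listed ones, but are neither listed nor needed, are in the scene too. What is meant by the pipe is not red or turquoise, and is the larger of those in its own colour.

How it is judged:
On the way, in this order (a step that is already met when the one before it is completed fails the run):
1. the pipe, let go on the tray, has tipped it (over 0.35 rad) with the robot not holding the pipe nor touching the feeder (value of joint tray above 0.35 rad and x of pipe in the frame of tray_seat between -0.03 and 0.06 m and y of pipe in the frame of tray_seat between -0.03 and 0.03 m and z of pipe in the frame of tray_seat between -0.01 and 0.04 m and contact force between the fingers and pipe below 3 N and contact force between the fingers and station below 0.5 N), for 0.02 s.
2. the pipe lies still and untouched on the landing at the flap (open less than 0.15 rad), and the tray has swung back up (x of pipe in the frame of station between 0.135 and 0.188 m and z of pipe in the frame of station below 0.085 m and linear speed of pipe below 0.03 m/s and value of joint tray below 0.06 rad and value of joint flap below 0.15 rad and contact force between the fingers and pipe below 0.1 N), for 0.1 s.
At the end, for the whole second after the job is handed in: The pipe lies at rest in the covered box (its middle between 192 and 300 mm along the feeder's x, within 55 mm of mid-width, under 40 mm high), the flap is shut and the tray is back up (both within 0.06 rad of 0) (x of pipe in the frame of station between 0.192 and 0.3 m and y of pipe in the frame of station between -0.055 and 0.055 m and z of pipe in the frame of station below 0.04 m and value of joint each of flap, tray below 0.06 rad and linear speed of pipe below 0.03 m/s); the robot touches nothing.
It fails at once if the pipe is let fall onto the tray (let go with its axis over 45 mm above where it rests) (contact force between the fingers and pipe below 0.1 N and x of pipe in the frame of station between -0.06 and 0.1 m and y of pipe in the frame of station between -0.08 and 0.08 m and z of pipe in the frame of station between 0.166 and 0.3 m).
It fails at once if the tray is pressed down (over 0.2 rad) with the pipe still gripped (value of joint tray above 0.2 rad and contact force between the fingers and pipe above 10 N and x of pipe in the frame of tray_seat between -0.03 and 0.06 m and y of pipe in the frame of tray_seat between -0.03 and 0.03 m and z of pipe in the frame of tray_seat between -0.01 and 0.04 m).
It fails at once if the slim bar, spanner or a square plate is moved by more than 30 mm (distance of any of bar, wrench, plate1, plate2 from where it was at the start of the episode above 0.03 m).
It also fails if it takes over 53 s, if anything falls off the work surface, if the arm or the gripper's body presses on something with over 40 N, if the wrist force passes 120 N, or if a joint passes its speed limit or range.

## Working session

There is one attempt and no reset: what is moved stays moved. The work goes in short steps, each a Python script; the robot and the scene stay as the last script left them, time stands still between calls to the robot, and variables do not carry over. Pictures are saved under pics/ and viewed, and the job is handed in when it is done.

```bash
ls; mkdir -p pics; python3 - <<'E'
from bench import r
import cv2,json,numpy as np
for n in ["scene","top"]:
    f=r.grab_frame(n)
    cv2.imwrite(f"pics/{n}0.png",f["color"][:,:,::-1])
    print(n,{k:(np.round(v,4).tolist() if k!='color' else 0) for k,v in f.items()})
print(r.get_state()["time"],r.pinch_z)
E
```

```text
pics
scene {'color': 0, 'fx': 513.9144, 'fy': 513.9144, 'cx': 321.4535, 'cy': 245.17, 'position': [1.2771, -0.079, 0.7173], 'rotation': [0.2903, 0.2893, 0.6607, 0.6288]}
top {'color': 0, 'fx': 445.3739, 'fy': 445.3739, 'cx': 318.789, 'cy': 237.2094, 'position': [0.459, -0.0856, 0.9483], 'rotation': [0.0344, -0.0402, -0.7052, 0.707]}
0.1 -0.0187
```

View pics/scene0.png

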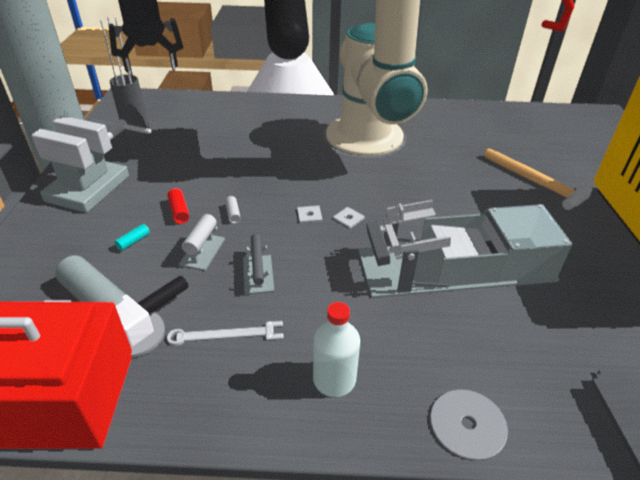

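View pics/top0.png

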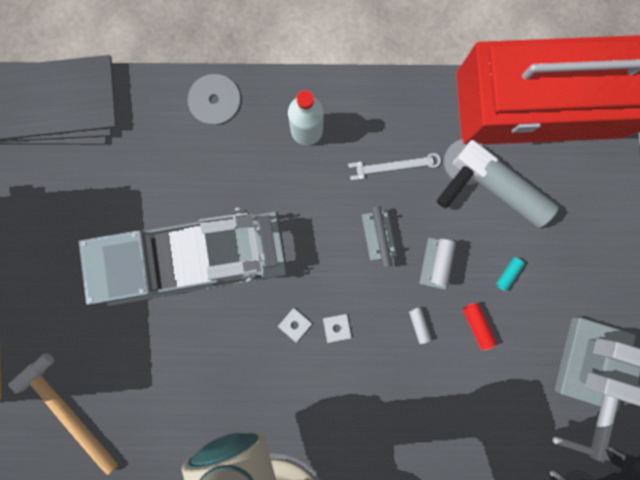

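Candidates in the top view are the grey stub in a cradle (441,262), a smaller loose grey stub (420,325), a red one (480,326) and a turquoise one (511,274). The cradled grey stub fits: it is neither red nor turquoise, and it is the larger of the two grey ones. I'll confirm that with enlarged crops.

```bash
cat > h.py <<'E'
import numpy as np,cv2
from scipy.spatial.transform import Rotation as R
CAL={'scene':(513.9144,321.4535,245.17,[1.2771,-0.079,0.7173],[0.2903,0.2893,0.6607,0.6288]),
'top':(445.3739,318.789,237.2094,[0.459,-0.0856,0.9483],[0.0344,-0.0402,-0.7052,0.707])}
def proj(c,P):
    f,cx,cy,p,q=CAL[c]; P=np.atleast_2d(P)
    l=R.from_quat(q).inv().apply(P-np.array(p))
    return np.c_[cx+f*l[:,0]/-l[:,2], cy-f*l[:,1]/-l[:,2]]
def unproj(c,uv,z):
    f,cx,cy,p,q=CAL[c]; uv=np.atleast_2d(uv).astype(float)
    d=R.from_quat(q).apply(np.c_[(uv[:,0]-cx)/f,-(uv[:,1]-cy)/f,-np.ones(len(uv))])
    p=np.array(p); return p+d*((z-p[2])/d[:,2])[:,None]
E
python3 - <<'E'
import cv2
from h import *
a=cv2.imread('pics/top0.png'); b=cv2.imread('pics/scene0.png')
cv2.imwrite('pics/c1.png',cv2.resize(a[190:350,340:540],None,fx=4,fy=4,interpolation=cv2.INTER_CUBIC)[:600])
cv2.imwrite('pics/c2.png',cv2.resize(a[200:312,70:310],None,fx=3.3,fy=3.3,interpolation=cv2.INTER_CUBIC))
cv2.imwrite('pics/c3.png',cv2.resize(b[190:310,345:585],None,fx=3.3,fy=3.3,interpolation=cv2.INTER_CUBIC))
cv2.imwrite('pics/c4.png',cv2.resize(b[180:300,150:310],None,fx=5,fy=5,interpolation=cv2.INTER_CUBIC))
E
```

```text
(no output)
```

View pics/c1.png

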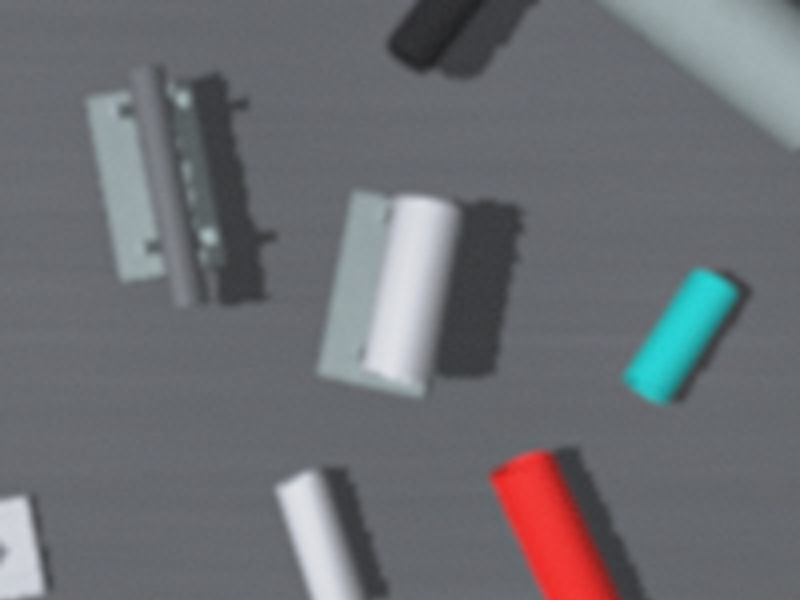

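View pics/c2.png

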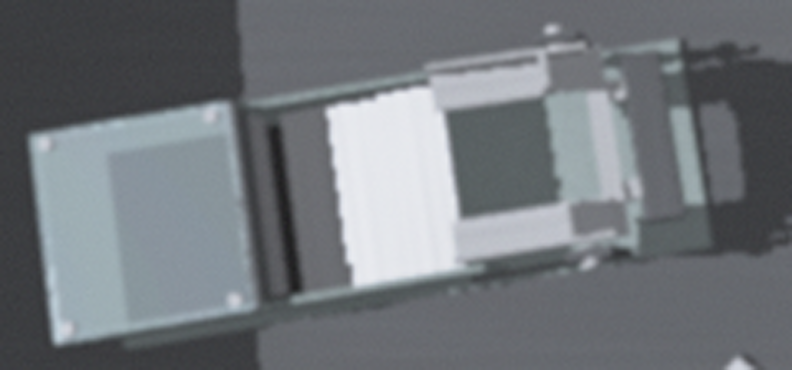

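View pics/c3.png

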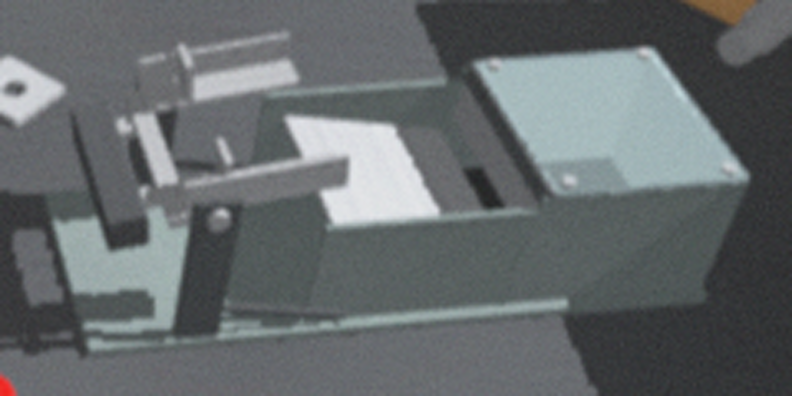

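View pics/c4.png

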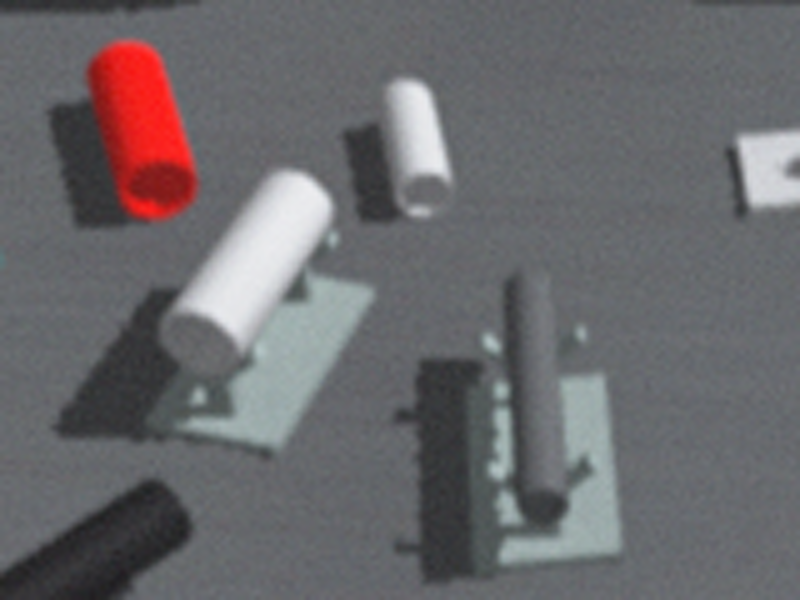

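Confirmed: the cradled grey pipe at top (441,262) / scene (200,235) is clearly larger than the loose grey one. Next I'll compute the poses.

```bash
cat > fit.py <<'E'
from h import *
from scipy.optimize import minimize
im={c:cv2.imread(f'pics/{c}0.png') for c in('top','scene')}
seeds={'top':(441,262),'scene':(200,235)}
masks={}
for c in im:
    g=cv2.GaussianBlur(im[c],(3,3),0); m=np.zeros((482,642),np.uint8)
    gg=g.min(2)
    x,y=seeds[c]
    roi=np.zeros_like(gg); roi[y-40:y+40,x-35:x+35]=1
    # neutral bright: pipe is (R~G~B) ; cradle is greenish
    d=g.astype(int); neutral=(d[:,:,1]-d[:,:,2]<10)
    mm=((gg>125)&(roi>0)&neutral).astype(np.uint8)
    n,l=cv2.connectedComponents(mm); mm=(l==l[y,x]).astype(np.uint8)
    masks[c]=mm; print(c,mm.sum(),np.argwhere(mm).min(0),np.argwhere(mm).max(0))
t=np.linspace(0,2*np.pi,24)
def hull(c,p,z=.048,L=.09,r=.017):
    a=np.array([np.cos(p[2]),np.sin(p[2]),0]);n=np.array([-a[1],a[0],0])
    P=[np.array([p[0],p[1],z])+s*L/2*a+r*np.cos(k)*n+r*np.sin(k)*np.array([0,0,1]) for s in(-1,1) for k in t]
    return cv2.convexHull(proj(c,np.array(P)).astype(np.float32))
def area(c,p):
    S=4;m=np.zeros((480*S,640*S),np.uint8)
    cv2.fillConvexPoly(m,np.round((hull(c,p)*S+S/2)*16).astype(np.int32),1,shift=4)
    return cv2.resize(m.astype(np.float32),(640,480),interpolation=cv2.INTER_AREA)
def cost(p,cs): return sum(np.abs(area(c,p)-masks[c]).sum() for c in cs)
p0=unproj('top',(441,262),.055)[0]
for cs in(['top'],['top','scene']):
    best=None
    for y in(-.15,-.3,-.0,.15):
        s=minimize(cost,[p0[0],p0[1],y],args=(cs,),method='Nelder-Mead',options=dict(initial_simplex=np.array([[p0[0],p0[1],y],[p0[0]+.006,p0[1],y],[p0[0],p0[1]+.006,y],[p0[0],p0[1],y+.15]])))
        if best is None or s.fun<best.fun: best=s
    print(cs,best.x,best.fun)
E
python3 fit.py
python3 - <<'E'
from h import *
T=lambda u,v:(70+(u+.5)/3.3-.5,200+(v+.5)/3.3-.5)
S=lambda u,v:(345+(u+.5)/3.3-.5,190+(v+.5)/3.3-.5)
cov=unproj('top',[T(30,133),T(55,345),T(258,305),T(235,100)],.093)
base=unproj('top',[T(683,40),T(713,248)],.004)
piv=unproj('top',[T(552,33),T(588,262)],.1)
print('cov',cov);print('base',base);print('piv',piv,piv.mean(0))
far=cov[:2].mean(0);near=base.mean(0);pm=piv.mean(0)
for a,b in((near,far),(pm,far)):
    d=far-a;print('len',np.hypot(*d[:2]),'yaw',np.arctan2(d[1],d[0]))
covs=unproj('scene',[S(750,180),S(650,48),S(545,192),S(470,68)],.093);print('scene cov',covs)
print('scene base',unproj('scene',[S(85,352)],.002), 'screw z.1',unproj('scene',[S(220,218)],.1))
E
```

```text
top 765 [238 430] [286 453]
scene 611 [213 185] [250 217]
['top'] [ 0.50506175 -0.34057467 -0.22139168] 76.8125
['top', 'scene'] [ 0.50400853 -0.34067796 -0.21146883] 255.75
cov [[0.54294289 0.368674   0.093     ]
 [0.42080732 0.34723334 0.093     ]
 [0.44380793 0.2321285  0.093     ]
 [0.56266639 0.25056828 0.093     ]]
base [[ 0.61361342 -0.002748    0.004     ]
 [ 0.47900653 -0.02355948  0.004     ]]
piv [[0.60176083 0.06523985 0.1       ]
 [0.46880011 0.04175593 0.1       ]] [0.53528047 0.05349789 0.1       ]
len 0.376659735642868 yaw 1.742711079389531
len 0.30910427513002153 yaw 1.7444422698814344
scene cov [[0.54230378 0.36998412 0.093     ]
 [0.42045811 0.34782681 0.093     ]
 [0.559912   0.250932   0.093     ]
 [0.44833629 0.23158249 0.093     ]]
scene base [[0.61146529 0.00074671 0.002     ]] screw z.1 [[0.60033584 0.06561179 0.1       ]]
```

```bash
cat >> h.py <<'E'
def quat(yaw):  # tool x at world yaw, z down
    a=np.array([np.cos(yaw),np.sin(yaw),0]);z=np.array([0,0,-1.]);return R.from_matrix(np.c_[a,np.cross(z,a),z]).as_quat()
PIPE=np.array([.5045,-.3406]);PYAW=-.215
SO=np.array([.5353,.0512]);SY=1.743
def st(x,y,z):
    c,s=np.cos(SY),np.sin(SY);return [SO[0]+c*x-s*y,SO[1]+s*x+c*y,z]
def wproj(f,P):
    l=R.from_quat(f['rotation']).inv().apply(np.atleast_2d(P)-f['position']) if np.shape(f['rotation'])==(4,) else None
    p=np.c_[l[:,0],-l[:,1],-l[:,2]];rh=np.hypot(p[:,0],p[:,1]);th=np.arctan2(rh,p[:,2])
    return np.c_[f['cx']+f['fx']*th*p[:,0]/rh,f['cy']+f['fy']*th*p[:,1]/rh]
E
python3 - <<'E'
from bench import r
from h import *
for y in (PYAW,PYAW+np.pi):
    print(y,r.ik([*PIPE,.15],quat(y)),r.ik(st(29,0,.25) if 0 else st(.029,0,.25),quat(SY-np.pi/2+(y-PYAW))))
print(r.get_state()['joint_pos'])
E
```

```text
-0.215 [-6.54491897e-01  3.23979436e-01  1.25557325e+00 -4.44089210e-16
  1.56203996e+00  1.13130443e+00] [ 8.04387276e-02  8.02839416e-02  1.33441408e+00 -4.44089210e-16
  1.72689464e+00  1.47903138e+00]
2.9265926535897933 [-6.54491897e-01  3.23979436e-01  1.25557325e+00 -4.44089210e-16
  1.56203996e+00 -2.01028822e+00] [ 8.04387276e-02  8.02839416e-02  1.33441408e+00 -4.44089210e-16
  1.72689464e+00 -1.66256127e+00]
[-1.27729077e+00  5.27444203e-02  1.40159573e+00  2.21193731e-05
  1.68858333e+00 -7.02858647e-02]
```

```bash
python3 - <<'E'
from bench import r
from h import *
r.move_pose([*PIPE,.17],quat(PYAW))
f=r.grab_frame('wrist');im=f['color'][:,:,::-1].copy()
print({k:np.round(v,4) for k,v in f.items() if k!='color'},r.get_state()['time'])
a=np.array([np.cos(PYAW),np.sin(PYAW),0]);n=np.array([-a[1],a[0],0]);c=np.array([*PIPE,.048])
t=np.linspace(0,2*np.pi,24)
P=np.array([c+s*.045*a+.017*(np.cos(k)*n+np.sin(k)*np.array([0,0,1])) for s in(-1,1) for k in t])
h=cv2.convexHull(wproj(f,P).astype(np.float32))
cv2.imwrite('pics/w1.png',im)
cv2.polylines(im,[np.round(h).astype(int)],True,(0,255,0),1);cv2.imwrite('pics/w1o.png',im)
E
```

```text
{'fx': np.float64(371.6483), 'fy': np.float64(371.6483), 'cx': np.float64(318.1632), 'cy': np.float64(234.5985), 'position': array([ 0.5754, -0.357 ,  0.3129]), 'rotation': array([ 0.091 , -0.1132,  0.7709, -0.6202])} 1.4917
```

View pics/w1o.png

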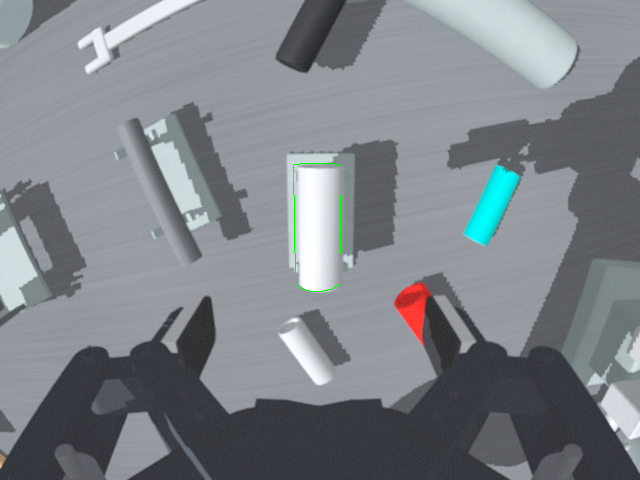

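The overlay sits on the pipe at (318,228) to within 1–2 mm, so I'll grasp it.

```bash
python3 - <<'E'
from bench import r
from h import *
print(r.move_straight([*PIPE,.034],v=.12,f_stop=15))
r.clamp();s=r.get_state();print(s['opening'],s['force'],s['time'],s['eef_pos'])
r.move_straight([*PIPE,.20],v=.12)
s=r.get_state();print(s['opening'],s['force'],s['time'])
r.move_pose(st(.034,0,.26),quat(SY-np.pi/2))
f=r.grab_frame('wrist');im=f['color'][:,:,::-1].copy()
cv2.imwrite('pics/w2.png',im)
L=lambda *p: cv2.polylines(im,[np.round(wproj(f,np.array([st(*q) for q in p]))).astype(int)],False,(0,255,0),1)
L((.312,-.062,.093),(.312,.062,.093));L((.08,-.057,.064),(.08,.057,.064));L((.08,-.057,.08),(.19,-.057,.08));L((.08,.057,.08),(.19,.057,.08))
L((-.064,-.068,.004),(-.064,.068,.004));L((0,-.068,.1),(0,.068,.1));L((.029,-.053,.104),(.029,-.032,.104));L((.029,.053,.104),(.029,.032,.104))
cv2.imwrite('pics/w2o.png',im);s=r.get_state();print(s['opening'],s['force'],s['time'])
for c in('top','scene'): cv2.imwrite(f'pics/{c}2.png',r.grab_frame(c)['color'][:,:,::-1])
E
```

```text
False
0.032189452912843745 [-1.48976828 -8.90703823  2.28861134] 3.3083 [ 0.50428984 -0.3432443   0.03529892]
0.03198574917211701 [ 0.01702696  0.69699531 -2.03069269] 4.8417
0.03189874057620652 [ 0.61980842 -0.27804863 -3.20872412] 6.475
```

View pics/w2o.png

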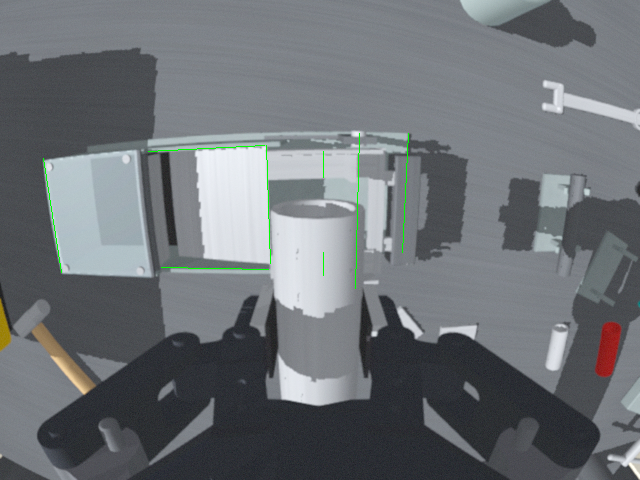

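View pics/scene2.png

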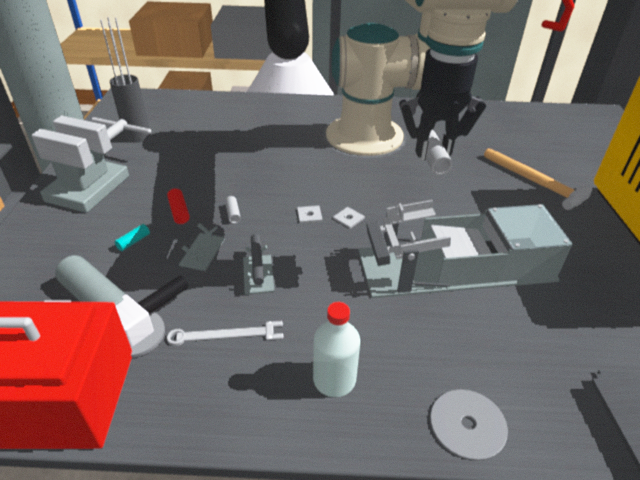

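The pipe is held level at (317,300). The green feeder overlay matches the cover edge, landing edge and cheeks, so I'll lower it to the tray.

```bash
python3 - <<'E'
from bench import r
from h import *
print(r.move_straight(st(.0315,0,.150),v=.12))
print(r.move_straight(st(.0315,0,.1125),v=.04,f_stop=4))
s=r.get_state();print(s['eef_pos'],st(.0315,0,.1125),s['force'],s['time'])
f=r.grab_frame('wrist');cv2.imwrite('pics/w3.png',f['color'][:,:,::-1])
cv2.imwrite('pics/s3.png',cv2.resize(r.grab_frame('scene')['color'][170:310,345:545,::-1],None,fx=4,fy=4,interpolation=cv2.INTER_CUBIC))
E
```

```text
False
False
[0.53011274 0.08225291 0.11287415] [np.float64(0.52990235393725), np.float64(0.08223410087277028), 0.1125] [ 0.17351006 -0.71595234 -1.63697457] 8.725
```

View pics/w3.png

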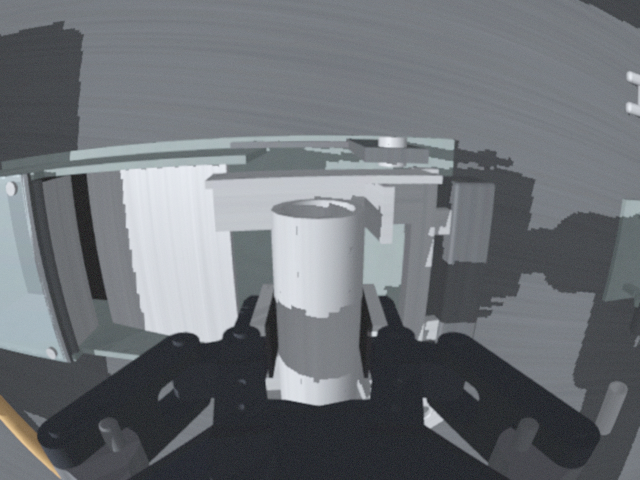

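View pics/s3.png

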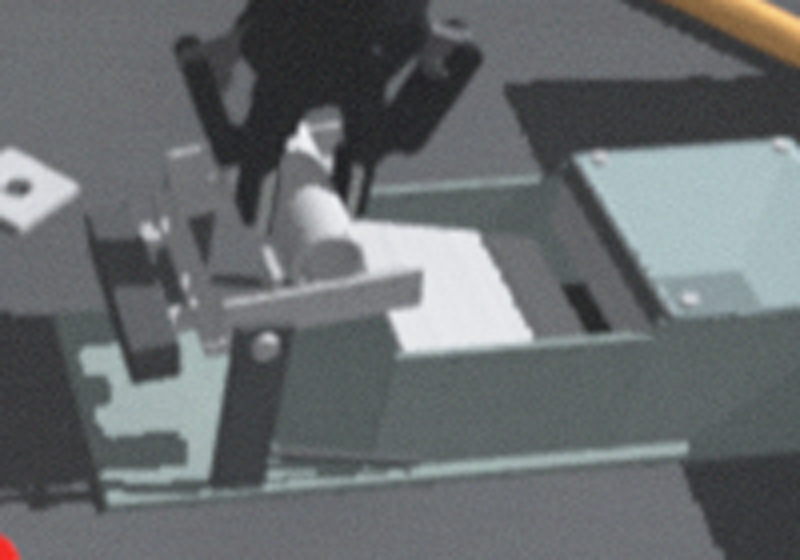

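```bash
python3 - <<'E'
from h import *
T=lambda u,v:(70+(u+.5)/3.3-.5,200+(v+.5)/3.3-.5)
S=lambda u,v:(345+(u+.5)/3.3-.5,190+(v+.5)/3.3-.5)
c,s=np.cos(SY),np.sin(SY)
def loc(P): d=P[:,:2]-SO; return np.c_[d@[c,s],d@[-s,c]]
for z in(.08,.09,.1,.11,.12): print(z,loc(unproj('top',[T(603,145)],z)),loc(unproj('scene',[S(156,148)],z)))
E
```

```text
0.08 [[-0.01428175 -0.00032625]] [[-0.01009298  0.01693727]]
0.09 [[-0.01551889  0.00081321]] [[-0.0139419   0.00555401]]
0.1 [[-0.01675602  0.00195267]] [[-0.01779081 -0.00582926]]
0.11 [[-0.01799316  0.00309212]] [[-0.02163973 -0.01721252]]
0.12 [[-0.0192303   0.00423158]] [[-0.02548865 -0.02859578]]
```

The crossbar top is at about z = 95 mm, well below the opened fingertips. I'll release now.

```bash
python3 - <<'E'
from bench import r
from h import *
print(r.move_straight(st(.031,0,.1100),v=.02,f_stop=4)); s=r.get_state();print(s['eef_pos'],s['force'],s['time'])
r.open();s=r.get_state();print(s['opening'],s['time'])
a=r.grab_frame('scene')['color']
r.move_straight(st(.031,0,.25),v=.25)
b=r.grab_frame('scene')['color'];print(r.get_state()['time'])
r.hold(1.5)
d=r.grab_frame('scene')['color'];w=r.grab_frame('wrist');cv2.imwrite('pics/w4.png',w['color'][:,:,::-1])
z=lambda i:cv2.resize(i[180:300,365:575,::-1],None,fx=2.8,fy=2.0)
cv2.imwrite('pics/s4.png',np.vstack([z(a),z(b)]));cv2.imwrite('pics/s5.png',cv2.resize(d[170:310,345:585,::-1],None,fx=3.3,fy=3.3,interpolation=cv2.INTER_CUBIC))
E
```

```text
False
[0.52987457 0.08170136 0.10979413] [ 0.51281556  0.12680547 -2.7312067 ] 9.1
0.0855078654632898 9.6667
10.475
```

View pics/s4.png

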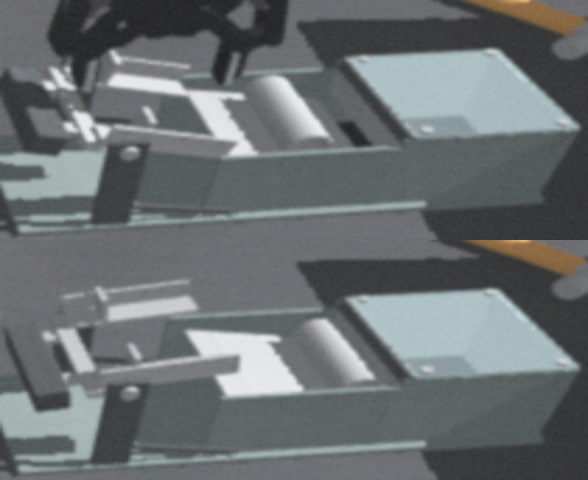

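View pics/s5.png

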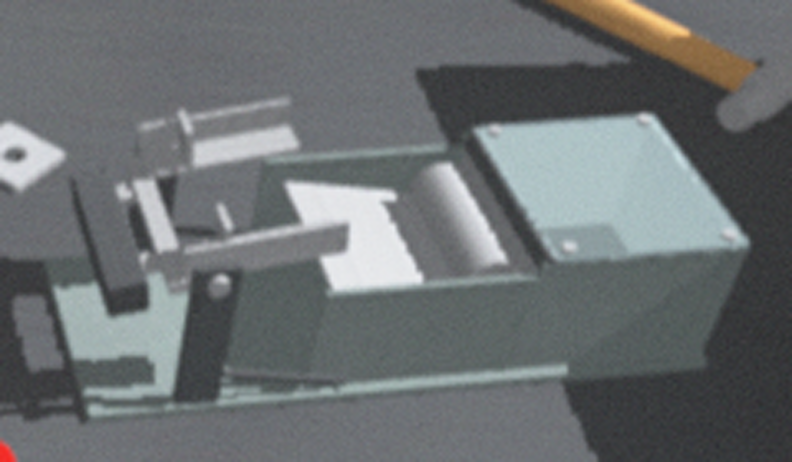

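View pics/w4.png

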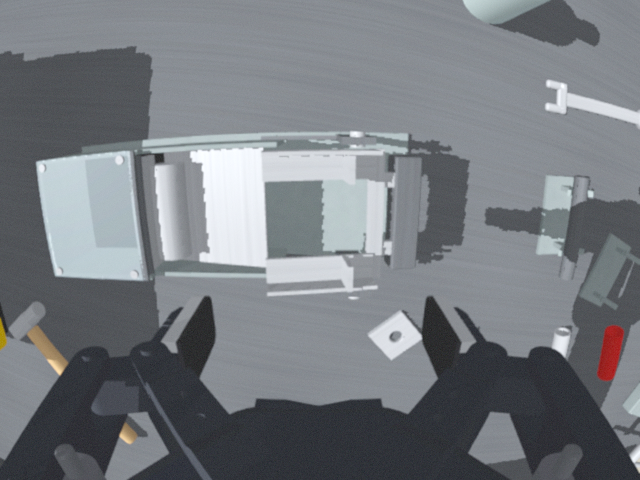

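The pipe waits at the flap at (170,213) in the wrist view, and the tray is back up. I'll check the lateral position against a projection before pushing.

```bash
python3 - <<'E'
from bench import r
from h import *
r.clamp()
f=r.grab_frame('wrist');g=f['color'][:,:,::-1]
t=np.linspace(0,2*np.pi,24)
im=g.copy()
P=[st(.173+.017*np.cos(k),y,.063+.017*np.sin(k)) for y in(-.045,.045) for k in t]
h=cv2.convexHull(wproj(f,np.array(P)).astype(np.float32));cv2.polylines(im,[np.round(h).astype(int)],True,(0,255,0),1)
cv2.imwrite('pics/w5.png',cv2.resize(im[130:300,30:280],None,fx=3.2,fy=3.2,interpolation=cv2.INTER_CUBIC))
print(r.ik(st(.13,0,.15),quat(SY)),r.get_state()['opening'])
E
```

```text
[ 2.68234235e-01  1.43513873e-01  1.46588814e+00 -4.44089210e-16
  1.53219064e+00  9.60305622e-02] 2.71653822253606e-05
```

View pics/w5.png

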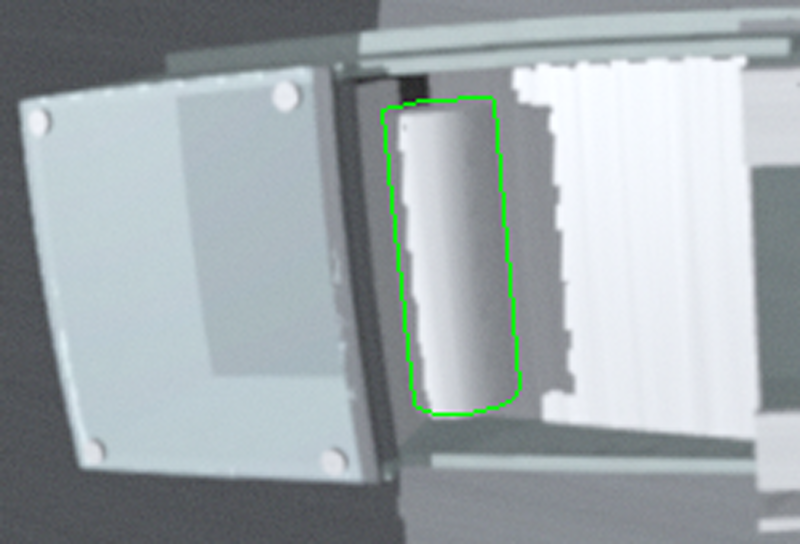

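```bash
python3 - <<'E'
from bench import r
from h import *
r.move_pose(st(.132,.0015,.16),quat(SY))
print(r.move_straight(st(.132,.0015,.060),v=.1,f_stop=6)); s=r.get_state();print(s['eef_pos'],s['force'],s['time'])
cv2.imwrite('pics/s6.png',cv2.resize(r.grab_frame('scene')['color'][170:310,345:585,::-1],None,fx=3.3,fy=3.3,interpolation=cv2.INTER_CUBIC))
cv2.imwrite('pics/w6.png',r.grab_frame('wrist')['color'][:,:,::-1])
E
```

```text
False
[0.51172312 0.18111377 0.06083374] [-0.48415367  0.02706722  0.03887449] 15.2917
```

View pics/s6.png

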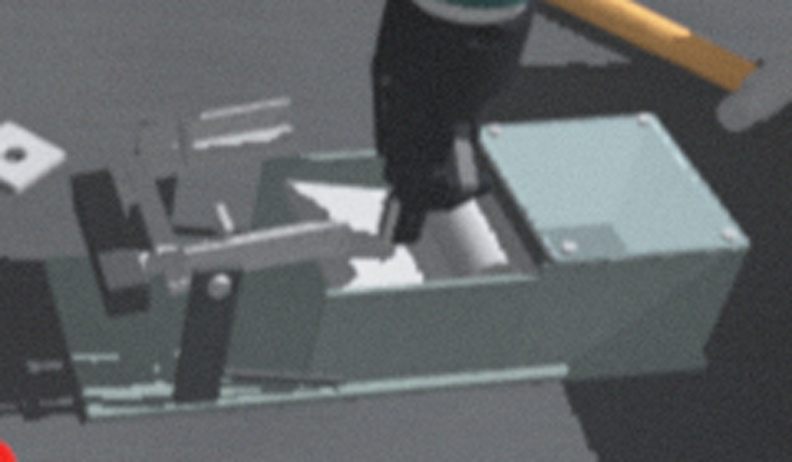

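View pics/w6.png

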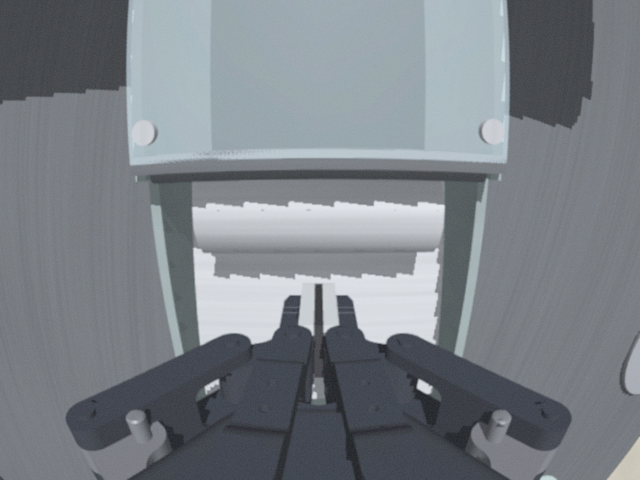

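Shut fingers at (318,290) are centred behind the pipe, which spans columns 195–440. Pushing now.

```bash
python3 - <<'E'
from bench import r
from h import *
c,s_=np.cos(SY),np.sin(SY)
def rep():
    s=r.get_state();d=np.array(s['eef_pos'])[:2]-SO;print('x',round(d@[c,s_],4),'F',np.round(s['force'],1),round(s['time'],2))
for x in (.145,.155,.165,.170,.174,.177):
    st_=r.move_straight(st(x,.0015,.060),v=.04,f_stop=30);rep()
    if st_: print('stop');break
cv2.imwrite('pics/s7.png',cv2.resize(r.grab_frame('scene')['color'][170:310,345:585,::-1],None,fx=3.3,fy=3.3,interpolation=cv2.INTER_CUBIC))
cv2.imwrite('pics/w7.png',r.grab_frame('wrist')['color'][:,:,::-1])
E
```

```text
x 0.1453 F [ 0.1 -0.5 -0.2] 15.87
x 0.1533 F [ 2.4 -7.4 -2.6] 16.27
x 0.1621 F [  2.5 -11.1  -6.1] 16.67
x 0.1688 F [ 0.  -6.9 -1.1] 16.94
x 0.1739 F [-0.5 -3.1 -0.1] 17.19
x 0.1775 F [ 0.8 -0.9  0.3] 17.44
```

View pics/s7.png

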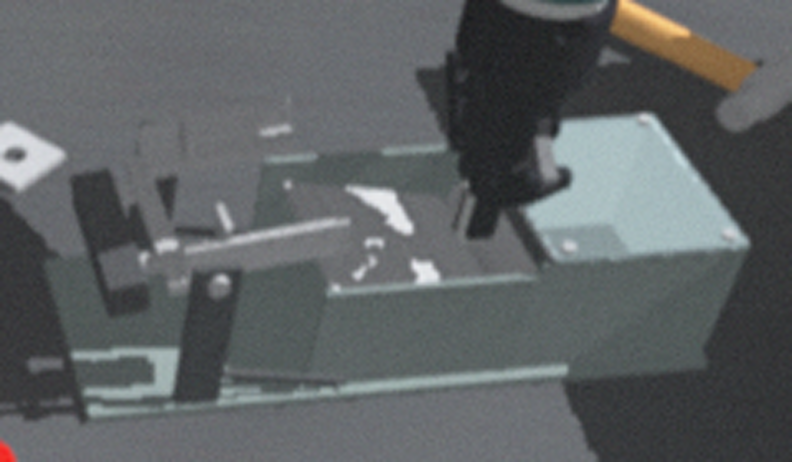

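View pics/w7.png

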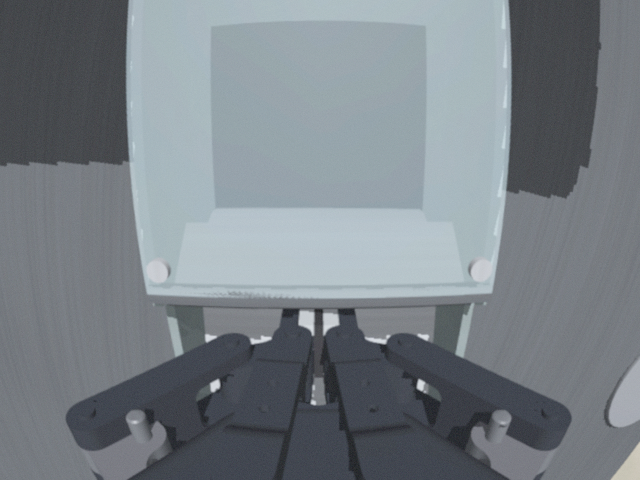

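The pipe has left the landing, so I'll retract and check.

```bash
python3 - <<'E'
from bench import r
from h import *
r.move_straight(st(.140,.0015,.060),v=.08)
r.move_straight(st(.140,.0015,.25),v=.2)
r.hold(1)
cv2.imwrite('pics/w8.png',r.grab_frame('wrist')['color'][:,:,::-1])
r.move_pose([.30,-.25,.30],quat(0)); r.hold(.5)
cv2.imwrite('pics/s8.png',cv2.resize(r.grab_frame('scene')['color'][170:310,345:585,::-1],None,fx=3.3,fy=3.3,interpolation=cv2.INTER_CUBIC))
cv2.imwrite('pics/t8.png',r.grab_frame('top')['color'][:,:,::-1])
print(r.get_state()['time'])
E
```

```text
22.6833
```

View pics/w8.png

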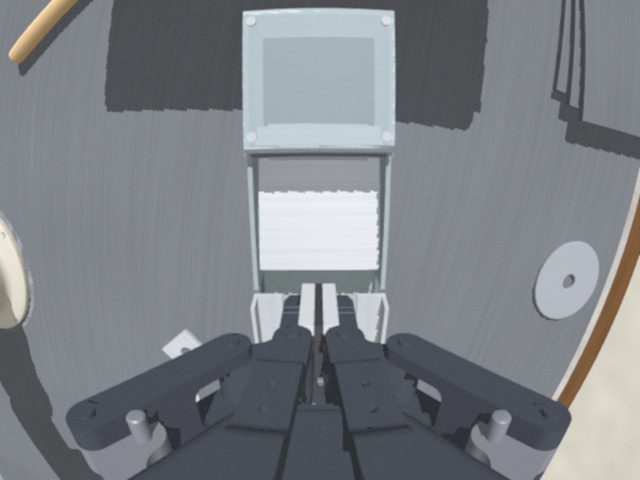

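View pics/s8.png

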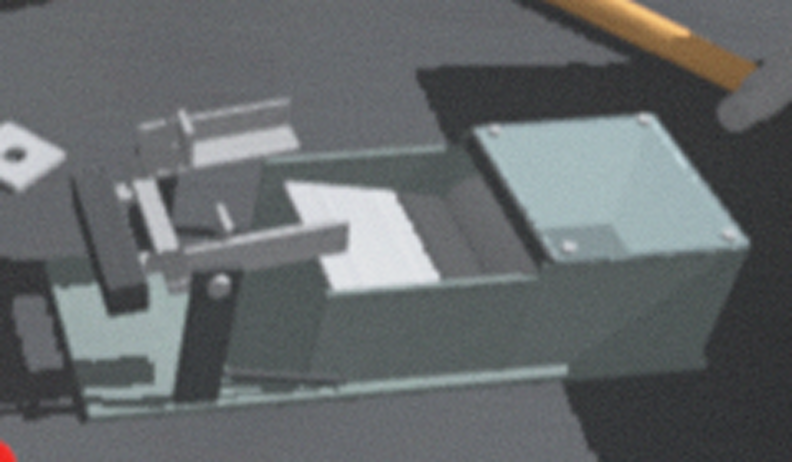

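View pics/t8.png

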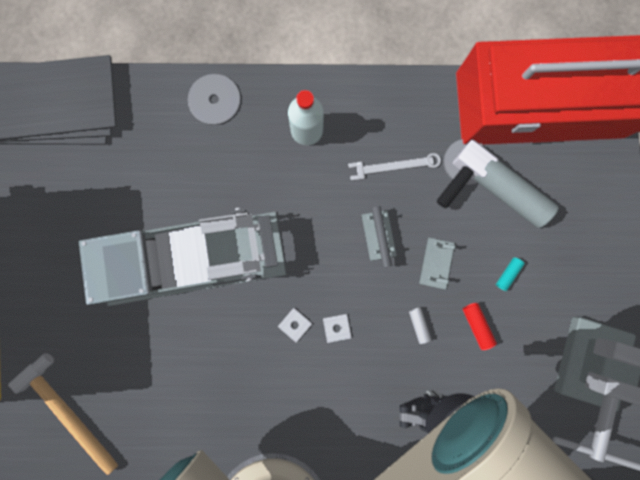

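Landing empty, tray up, flap shut. The pipe isn't obvious through the hazy cover, so I'll enhance the contrast there.

```bash
python3 - <<'E'
import cv2,numpy as np
def e(i):
    g=i.astype(float);lo,hi=np.percentile(g,3),np.percentile(g,97);return np.clip((g-lo)/(hi-lo)*255,0,255).astype(np.uint8)
z=lambda p,a,b,c,d,s:cv2.resize(e(cv2.GaussianBlur(cv2.imread(p),(3,3),0)[a:b,c:d]),s,interpolation=cv2.INTER_CUBIC)
A=np.hstack([z('pics/top0.png',232,302,82,160,(390,290)),z('pics/t8.png',232,302,82,160,(390,290))])
B=np.hstack([z('pics/w4.png',150,285,35,155,(390,290)),z('pics/w8.png',8,152,242,398,(390,290))])
cv2.imwrite('pics/e8.png',np.vstack([A,B]))
d=cv2.imread('pics/t8.png')[232:302,82:160].astype(int)-cv2.imread('pics/top0.png')[232:302,82:160]
print(np.abs(cv2.blur(d.astype(np.float32),(5,5))).max(axis=(0,1)))
E
```

```text
[63.   60.76 59.04]
```

View pics/e8.png

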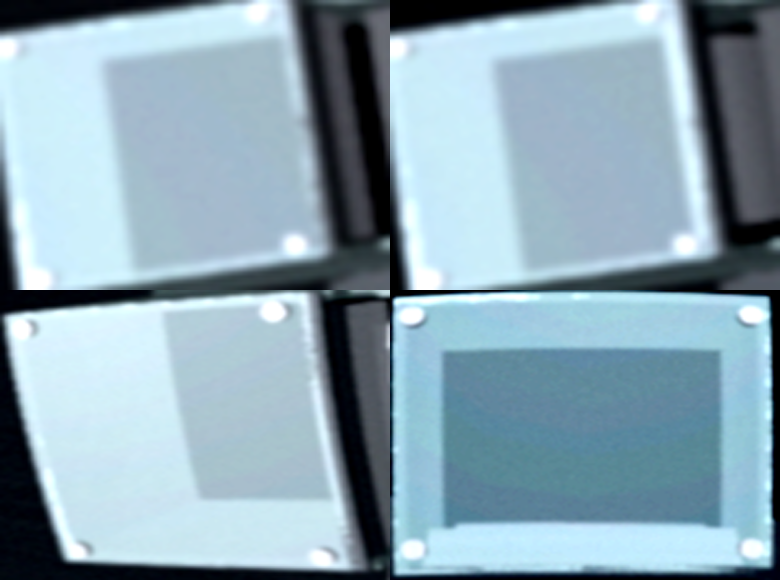

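```bash
python3 - <<'E'
import cv2,numpy as np
def e(i,g=.6): return (255*(i/255.)**g).astype(np.uint8)
z=lambda p,a,b,c,d:cv2.resize(e(cv2.imread(p)[a:b,c:d]),(390,290),interpolation=cv2.INTER_CUBIC)
A=np.hstack([z('pics/top0.png',222,302,135,215),z('pics/t8.png',222,302,135,215)])
B=np.hstack([z('pics/scene0.png',200,290,450,570),z('pics/w8.png',130,280,235,405)])
cv2.imwrite('pics/e9.png',np.vstack([A,B]))
s=cv2.imread('pics/s8.png');cv2.imwrite('pics/e10.png',cv2.resize(e(s[100:330,330:700]),(800,500),interpolation=cv2.INTER_CUBIC))
E
```

```text
(no output)
```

View pics/e9.png

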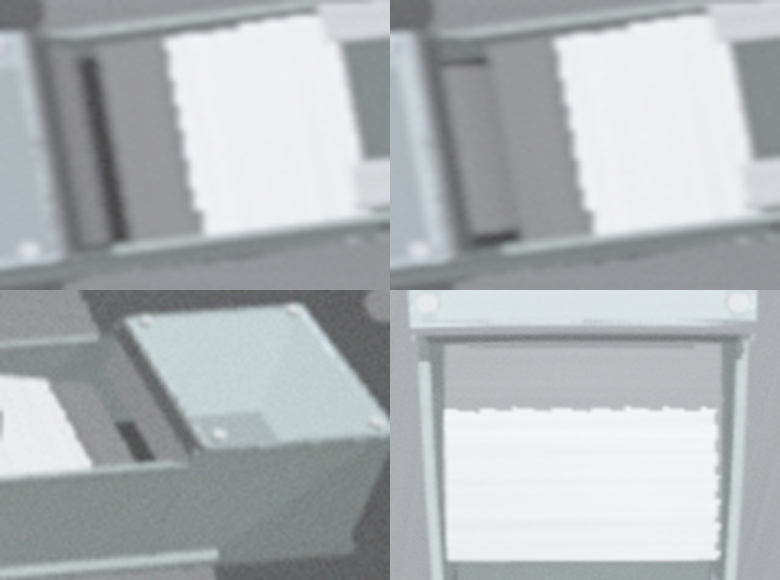

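View pics/e10.png

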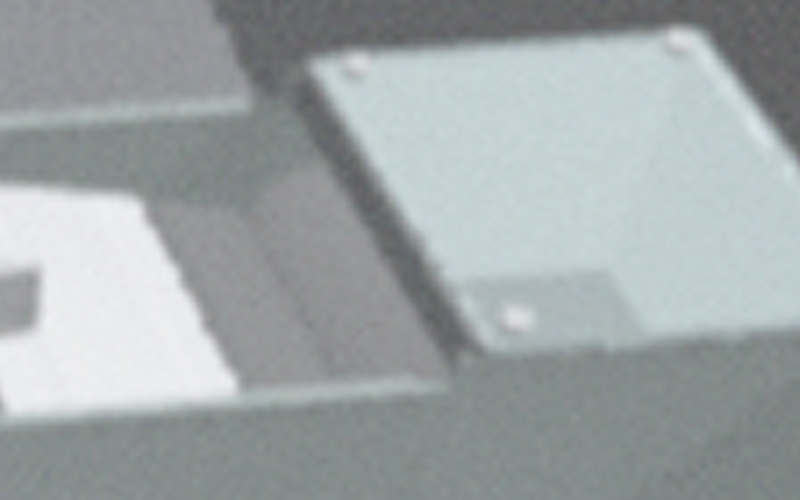

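```bash
python3 - <<'E'
from h import *
def tc(P,c): 
    p=proj(c,P); 
    return np.round((p-[135,222])*[390/80,290/80] if c=='top' else ((p-[345,170])*3.3-[330,100])*[800/370,500/230]).tolist()
for n,q in {'land end':(.184,.0429),'land80':(.08,.064),'flapbot shut':(.191,.054),'hinge':(.191,.086),'flap -0.5':(.191-.032*np.sin(.5),.086-.032*np.cos(.5)),'flap -1':(.191-.032*np.sin(1),.086-.032*np.cos(1)),'flap +.8':(.191+.032*np.sin(.8),.086-.032*np.cos(.8)),'floor200':(.2,.008)}.items():
    print(n,[tc(st(q[0],y,q[1]),'top')[0] for y in(-.054,0,.054)],[tc(st(q[0],y,q[1]),'scene')[0] for y in (-.054,.0,.054)])
E
```

```text
land end [[96.0, 50.0], [113.0, 144.0], [130.0, 240.0]] [[376.0, 472.0], [301.0, 338.0], [232.0, 213.0]]
land80 [[330.0, 14.0], [349.0, 110.0], [368.0, 208.0]] [[15.0, 445.0], [-47.0, 308.0], [-104.0, 181.0]]
flapbot shut [[69.0, 50.0], [86.0, 146.0], [104.0, 243.0]] [[411.0, 440.0], [335.0, 306.0], [264.0, 182.0]]
hinge [[40.0, 43.0], [57.0, 143.0], [75.0, 243.0]] [[443.0, 350.0], [363.0, 217.0], [290.0, 93.0]]
flap -0.5 [[103.0, 44.0], [120.0, 140.0], [138.0, 238.0]] [[360.0, 434.0], [285.0, 299.0], [216.0, 175.0]]
flap -1 [[122.0, 39.0], [140.0, 136.0], [158.0, 234.0]] [[328.0, 407.0], [254.0, 272.0], [185.0, 148.0]]
flap +.8 [[5.0, 55.0], [21.0, 152.0], [39.0, 250.0]] [[503.0, 407.0], [423.0, 273.0], [348.0, 150.0]]
floor200 [[88.0, 61.0], [104.0, 152.0], [121.0, 244.0]] [[400.0, 560.0], [326.0, 425.0], [258.0, 300.0]]
```

In the top view the original dark gap under the shut flap (crop u 86–113) is now filled with grey of about pipe length. That suggests the pipe lies just behind the sill, hidden under the lintel. I'll check from a lower oblique wrist view with a projected overlay.

```bash
python3 - <<'E'
from bench import r
from h import *
q=quat(SY-np.pi/2)
r.move_pose(st(-.02,.07,.21),q)
f=r.grab_frame('wrist');g=f['color'][:,:,::-1].copy();cv2.imwrite('pics/w9.png',g)
t=np.linspace(0,2*np.pi,24);o=g.copy()
def hl(pts,col,cl=True): cv2.polylines(o,[np.round(wproj(f,np.array(pts))).astype(int)],cl,col,1)
P=wproj(f,np.array([st(.201+.017*np.cos(k),y,.025+.017*np.sin(k)) for y in(-.045,.045) for k in t]))
cv2.polylines(o,[np.round(cv2.convexHull(P.astype(np.float32))).astype(int)],True,(0,255,0),1)
hl([st(.19,-.054,.086),st(.19,.054,.086),st(.19,.054,.054),st(.19,-.054,.054)],(0,0,255))
hl([st(.184,-.057,.043),st(.184,.057,.043)],(255,0,0))
c=np.round(wproj(f,np.array([st(.19,0,.06)]))[0]).astype(int);print(c,r.get_state()['time'])
x0=max(c[0]-70,0);y0=max(c[1]-75,0)
z=lambda i:(255*(cv2.resize(i[y0:y0+150,x0:x0+140],(400,430),interpolation=cv2.INTER_CUBIC)/255.)**.6).astype(np.uint8)
cv2.imwrite('pics/e11.png',np.hstack([z(g),z(o)]))
E
```

```text
[ 84 145] 23.9833
```

View pics/e11.png

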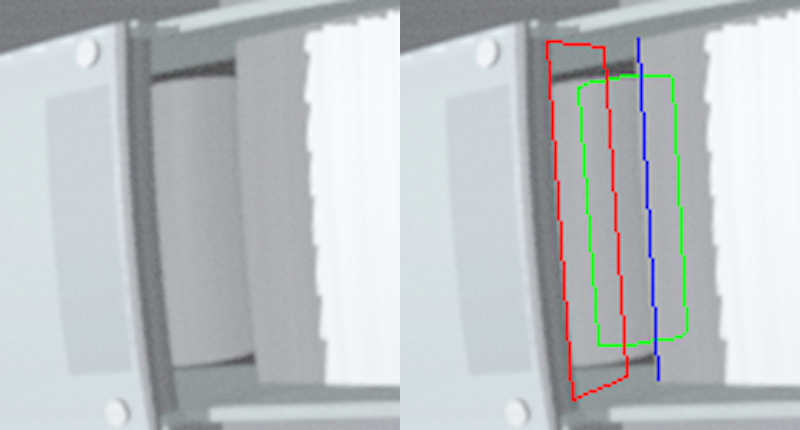

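This view shows the pipe at crop (200,220) beyond the sill edge, but the flap isn't covering it. By apparent length it sits higher than the floor, so it seems to be caught between the sill wall and the flap. I'll estimate its height.

```bash
python3 - <<'E'
from bench import r
from h import *
f=r.grab_frame('wrist');g=f['color'][:,:,::-1].copy()
t=np.linspace(0,2*np.pi,40)
x0,y0=14,70
big=cv2.resize(g[y0:y0+150,x0:x0+140],(800,600),interpolation=cv2.INTER_CUBIC)
big=(255*(big/255.)**.6).astype(np.uint8)
S=np.array([800/140,600/150/1.0])
S=np.array([800/140,4.0])
for (x,z,dy),col in {(.202,.045,0):(0,255,0),(.206,.055,0):(0,0,255),(.203,.035,0):(255,0,0)}.items():
    P=wproj(f,np.array([st(x+.017*np.cos(k),y+dy,z+.017*np.sin(k)) for y in(-.045,.045) for k in t]))
    h=cv2.convexHull(((P-[x0,y0])*S).astype(np.float32));cv2.polylines(big,[np.round(h).astype(int)],True,col,1)
cv2.imwrite('pics/e12.png',big)
E
```

```text
(no output)
```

View pics/e12.png

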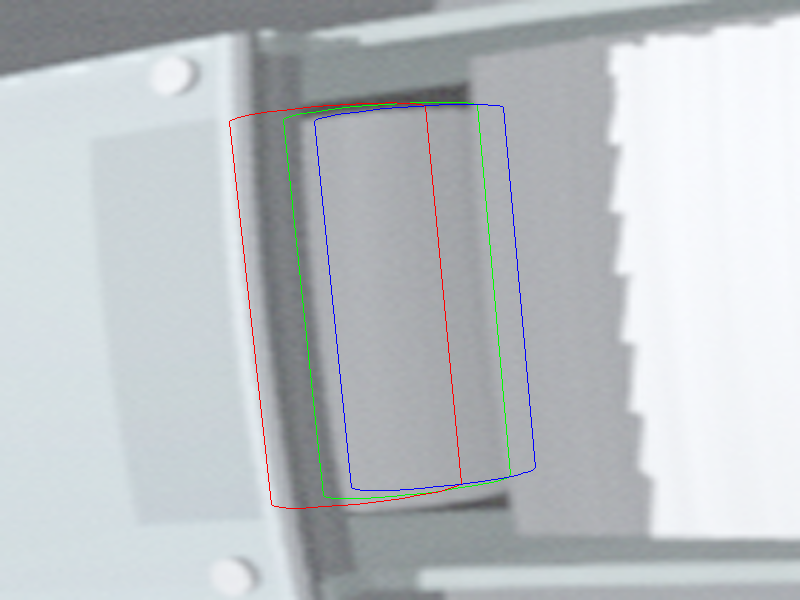

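The pipe appears caught at about (x 0.20, z 0.05), resting on the sill edge and held by the flap. The first push stopped a few mm short, so I'll push again lower and further, with a force stop.

```bash
python3 - <<'E'
from bench import r
from h import *
c,s_=np.cos(SY),np.sin(SY)
def rep():
    s=r.get_state();d=np.array(s['eef_pos'])-[*SO,0];print('x',round(d[:2]@[c,s_],4),'z',round(d[2],4),'Fx',round(np.dot(s['force'][:2],[c,s_]),1),'Fz',round(s['force'][2],1),round(s['time'],2))
r.move_pose(st(.155,.001,.16),quat(SY))
print(r.move_straight(st(.160,.001,.062),v=.12,f_stop=6));rep()
print(r.move_straight(st(.164,.001,.054),v=.04,f_stop=6));rep()
for x in (.170,.174,.177,.179,.181,.183):
    k=r.move_straight(st(x,.001,.054),v=.03,f_stop=30);rep()
    if k: print('stop');break
cv2.imwrite('pics/w13.png',r.grab_frame('wrist')['color'][:,:,::-1])
E
```

```text
False
x 0.16 z 0.063 Fx 0.1 Fz 0.0 26.12
False
x 0.1641 z 0.0538 Fx 0.2 Fz -0.2 26.49
x 0.1702 z 0.0541 Fx 0.8 Fz 0.2 26.84
x 0.1742 z 0.054 Fx 0.6 Fz -0.2 27.12
x 0.1772 z 0.054 Fx -0.1 Fz 0.1 27.38
x 0.179 z 0.054 Fx -0.5 Fz -0.1 27.62
x 0.1791 z 0.054 Fx -8.5 Fz 2.2 27.88
x 0.1791 z 0.054 Fx -17.4 Fz 4.9 28.12
```

View pics/w13.png

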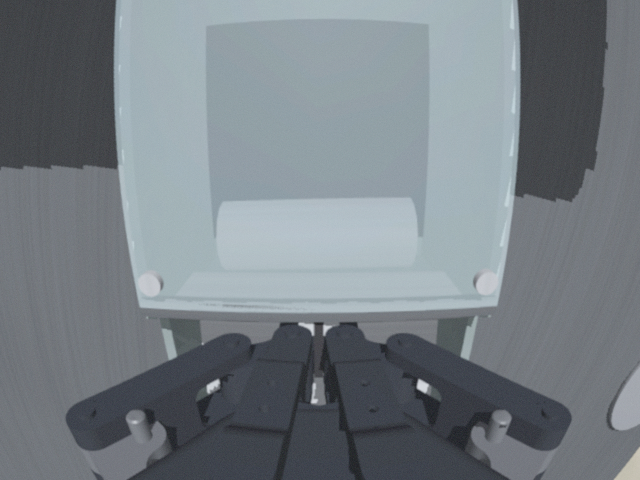

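The pipe is now clearly inside the box, seen through the cover at (318,232). The stop at x = 0.179 was a finger on the lintel at 17 N. I'll retract and verify.

```bash
python3 - <<'E'
from bench import r
from h import *
r.move_straight(st(.162,.001,.056),v=.05)
r.move_straight(st(.160,.001,.20),v=.2)
q=quat(SY-np.pi/2)
r.move_pose(st(-.02,.07,.21),q);r.hold(.5)
f=r.grab_frame('wrist');g=f['color'][:,:,::-1].copy()
x0,y0=14,70
big=cv2.resize(g[y0:y0+150,x0:x0+140],(560,600),interpolation=cv2.INTER_CUBIC)
cv2.imwrite('pics/e14.png',(255*(big/255.)**.6).astype(np.uint8))
r.move_pose(st(.19,0,.30),quat(SY));r.hold(.3)
cv2.imwrite('pics/w14.png',r.grab_frame('wrist')['color'][:,:,::-1])
r.move_pose([.30,-.25,.30],quat(0))
cv2.imwrite('pics/t14.png',r.grab_frame('top')['color'][:,:,::-1]);print(r.get_state()['time'])
E
```

```text
34.675
```

View pics/e14.png

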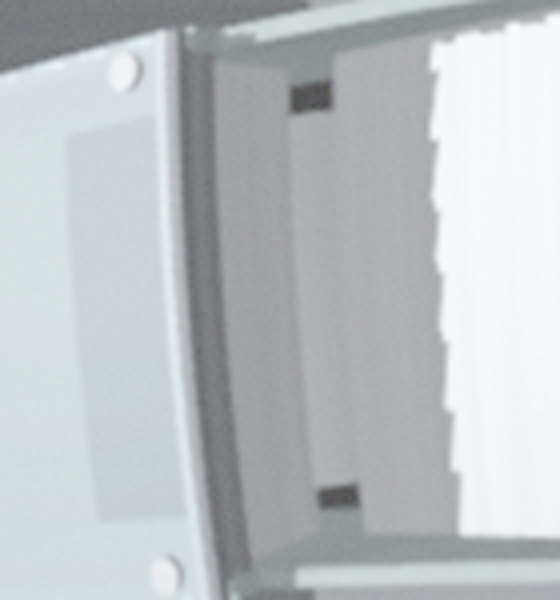

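View pics/w14.png

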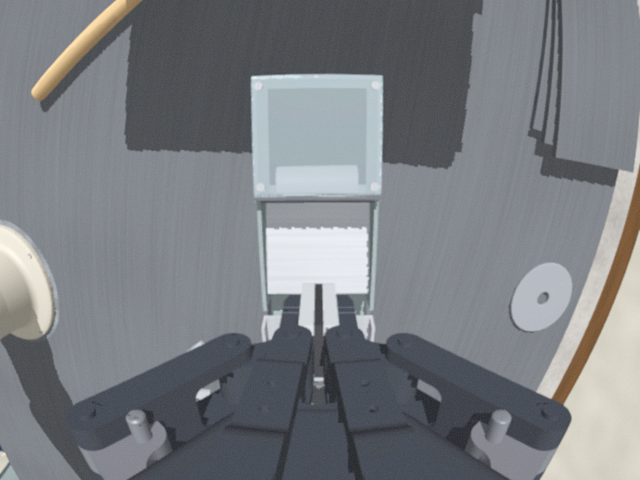

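View pics/t14.png

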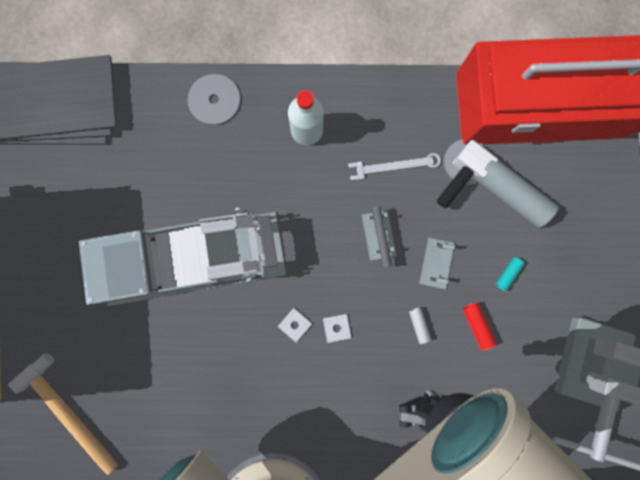

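The flap now covers its shut outline (crop u 215–290), with only a slit below it showing the pipe. The pipe shows in the box at (316,178), and the tray is up. The bar, spanner and plates are where they were.

```bash
python3 -c "
from bench import r
print(r.close_job(), r.get_state()['time'])"
```

```text
the job is handed in; nothing more can be done
the job is handed in; nothing more can be done
```

The pipe is in the covered box with the flap shut behind it, and I handed the job in at about 35 s of the 53 s allowed. No verdict was reported.

- **Tray:** I set the larger grey pipe from the cradle on the tray, about 1–2 mm above its seat, and let go. It tipped the tray under its own weight and rolled to the flap, and the tray swung back up. I never read the tray angle or the pipe's position at the moment of tipping. I only saw the result in the pictures.
- **First push stopped short:** it left the pipe caught between the sill and the flap, with the flap held open. A low oblique look from the wrist camera showed this.
- **Second push:** it went lower and about 2 mm further, and the pipe dropped in. A finger pressed on the lintel with about 17 N at the end of this push, below the 40 N limit.
- **Last checks:** the pipe shows through the cover near the front of the box. The flap lies on its shut outline and the tray is up. The bar, spanner and plates look unmoved in the top view, and the arm is clear of everything.

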